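Switch the drill press on at its isolator

TASK

Switch the drill press on at its isolator, the green box on the bench: first slide the orange safety catch all the way back, away from the red handle, then turn the red handle a quarter turn anticlockwise as far as it goes, and let go. Leave the grinder's isolator, the grey box of the same make, alone.

Things in the scene. Friction and masses are not known exactly. Their poses are not given: they have to be found in the camera images.
- drill_switch: Drill press isolator: green box fixed to the bench, 240 x 200 x 90 mm (x, y, z), flat lid on top. Origin: centre of its underside, under the red handle's pivot; z up; x from the handle's off position through the pivot to the orange catch (away from the robot, within 0.35 rad), y left of that. Hub 44 mm wide, top 30 mm over the lid. White dot: off; green dot: on.
- drill_catch (a joint): Orange catch on the green box, m slid along the box's +x. 0 (starts below 0.004): its bolt, 8-22 mm over the lid, blocks the handle's tail (16 wide, 50 mm from pivot); above 0.027 clear; 0.035 fully back. Upright round knob 20 mm thick, 22-65 mm over the lid, at box x = 68 mm + travel, y = 24 mm. Slides at about 2 N, stays where left.
- drill_handle (a joint): Red handle on the green box, rad anticlockwise from above: 0 off (starts below 0.08), 1.571 on, at its stop; catch engaged stops it at 0.2. Arm 18 mm wide, 8-22 mm over the lid; at its end an upright round black grip 24 mm thick, 22-65 mm over the lid, at box x = -85 cos(angle), y = -85 sin(angle) mm. Takes 0.3 N m (4 N at the grip), stays where left.
- grinder_switch: Bench grinder isolator, to be left alone: grey box fixed to the bench beside the green one (either may be on the left), same build, 240 x 200 x 90 mm, with its own red handle and orange catch. Origin and axes as for the green box.

How it is judged:
On the way, in this order (a step that is already met when the one before it is completed fails the run):
1. the green box's catch is slid back clear while its handle is still off (value of joint drill_catch above 0.027 m and value of joint drill_handle below 0.3 rad), for 0.2 s.
2. the green box's handle is turned to on (value of joint drill_handle above 1.4 rad and value of joint drill_catch above 0.027 m), for 0.2 s.
At the end, for the whole second after the job is handed in: On the green box the catch is back by more than 27 mm of its 35 mm, and the handle is at on (above 1.40 rad, within 10 degrees of its stop) and at rest (all of step 2 and velocity of joint drill_handle between -0.05 and 0.05 rad/s); the robot touches nothing.
It fails at once if the grinder's grey isolator, its handle or its catch is pushed by the robot (more than 1.5 N) (contact force between any of the arm, the fingers and grinder_switch above 1.5 N).
It also fails if it takes over 45 s, if anything falls off the work surface, if the arm or the gripper's body presses on something with over 40 N, if the wrist force passes 120 N, or if a joint passes its speed limit or range.

ROBOT

A 7-joint arm with a two-finger parallel gripper is mounted at the origin on the work surface. World frame = base frame: x ahead of the robot, y to its left, z up, the work surface at z = 0. Lengths are in m, angles in rad, forces in N, time in s.
With the tool pointing down it reaches from about 0.4 to 0.875 m from the base axis. Payload 19.3 kg.
Tool frame: the origin (TCP) lies at the very end of the fingers, on their centre line; the grasp point (between the pads) lies 19 mm behind it; z points along the fingers, y is the line along which they close (so a half turn about z gives the same grasp; the last joint's range is limited). The gripper opens to 85 mm and grips with 20 to 120 N. Pads are 22 mm wide; open, the fingers measure 114 mm over their backs; the gripper's body (76 mm by 85 mm) begins 54 mm behind the grasp point. The pads swing forward as they close: fully open they stand 13 mm farther back than shut.
Start: joints at [1.183, 0.521, -0.036, 1.599, 0.021, 1.021, -0.113], TCP at [0.195, -0.594, 0.231] pointing down, gripper open.
Joint ranges: [-2.91, 2.91], [-0.3, 2.13], [-1.5, 1.42], [0.17, 2.43], [-1.26, 4.41], [0.16, 1.93], [-2.52, 2.52]. Speed limits (rad/s): [1.89, 1.89, 2.39, 2.39, 3.01, 3.01, 3.01].

INTERFACE

Orientations are given as [roll, pitch, yaw] about the fixed x, y, z axes, in that order (R = Rz(yaw) Ry(pitch) Rx(roll)).
In Python, from workcell import bot gives the robot as it stands.
- The arm moves only by the tool jog_arm, never from a script. Its argument "motion" is a list of rows, each a list of 5 numbers: the shift along the tool's x, y, z scaled (see below), then the turn about the tool's z scaled (see below), then the opening, from 0 (shut) to 1 (fully open). A call has 1 to 12 rows; each row shifts and turns the commanded pose from where the row before left it, along the tool's axes as they then stand; what a row does not reach is not made up. The controller multiplies each number of a shift by 30 mm and each number of a turn by 0.08 rad. A row lasts 1/10 s, in which the tool goes at most 50 mm and 8.59 degrees, less where a joint would pass 70% of its speed; a pose out of reach is approached as far as the arm can. A call with a number of a shift or a turn outside -1 to 1 is refused whole. A call with a gripper value outside its range is refused whole. The fingers move at their own pace and stop on an object; "newtons" is the grip in N (left out, the last holds). Time passes only in rows, so rows that do not move let the fingers close. It gives the time, the measured TCP pose, the force, the opening and the grip force at its end, in the units of the state.
- bot.observe(): the state, without advancing time (a new reading comes with each control period).
- bot.grab_frame(name): name is "side" or "top"; returns a dict with "pixels" (384x512x3 uint8, red, green, blue), "fovy" (degrees; the focal length in pixels is half the picture's height over the tangent of half this angle, whatever the lens; pixels are square), "cx", "cy" (the principal point, pixels), "rvec" (rotation vector, rad) and "tvec" (3), from world to camera coordinates, as OpenCV has them. Camera axes: x right, y down, z forward; pixel columns grow to the right and rows downward; lengths in m; the calibration is good to about 2 mm. A picture is of the moment at which its call begins. There is no depth.
- bot.job_done(): hands the job in; it is judged then, once.
The state is a dict: "clock": time; "qpos": joint angles; "qd": joint speeds; "joint_efforts": joint torques, N m; "position": TCP position; "tool_rot": TCP orientation; "force": force on the tool from outside, world axes, zero at the start; "moment": the same for the moment, N m; "grip_width": finger opening in m; "finger_force": force on a finger pad.
Only numpy, scipy, OpenCV 4.12 (cv2) and the standard library are available. Lean on these libraries where they do the work, as an engineer would, in place of code of your own. Each camera call takes 0.05 s, during which the arm holds its last target. There are 200 camera calls.

## Working session

There is one attempt and no reset: what is moved stays moved. The work goes in short steps, Python scripts to look and compute and a tool call to move; the robot and the scene stay as the last step left them, time stands still between calls to the robot, and variables do not carry over. Pictures are saved under pics/ and viewed, at most 10 in all, crops included, and the job is handed in when it is done.

Besides the shell and the picture viewer there is one more tool, called after "Emit:" as a command line: name --pt "numbers of a row" for each row, then --argument value for the rest. jog_arm: Moves the arm, as the interface text tells. Shifts and turns lie within -1 to 1; 1 stands for 30 mm of shift or 0.08 rad of turn. Its arguments: {"type":"object","properties":{"motion":{"type":"array","items":{"type":"array","items":{"type":"number"}}},"newtons":{"type":"number"}},"required":["motion"]}

```bash
mkdir -p pics; python3 - <<'E'
from workcell import bot
import cv2,pickle
s=bot.observe();print(s['clock'],s['position'],s['tool_rot'],s['grip_width'],s['force'])
d={}
for n in('top','side'):
    f=bot.grab_frame(n);d[n]=f;cv2.imwrite(f'pics/{n}0.png',f['pixels'][:,:,::-1]);print(n,f['fovy'],f['cx'],f['cy'],f['rvec'],f['tvec'])
pickle.dump(d,open('f0.pkl','wb'))
E
```

```text
0.0 [ 0.19515075 -0.5934032   0.23071964] [-3.14044127e+00  6.88927511e-05  3.17771139e-01] 0.0855061464048586 [0.57452624 0.1983844  0.20856315]
top 52.69659812031282 259.3947783360953 186.77475909706456 [ 2.15105159 -2.12226588  0.21948299] [0.00247102 0.58752075 0.61749314]
side 56.96837132654224 260.805277760111 191.72874411902208 [ 2.37279664 -0.6131747   0.23711139] [-0.50640223  0.26026594  0.52295705]
```

View pics/top0.png

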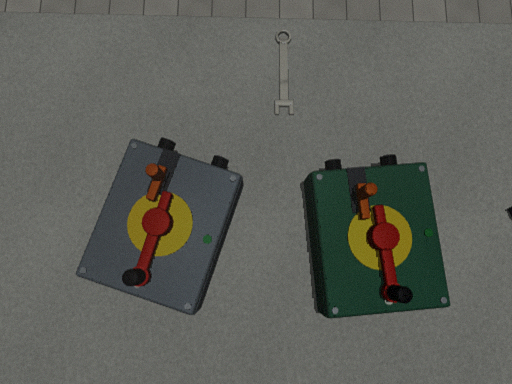

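View pics/side0.png

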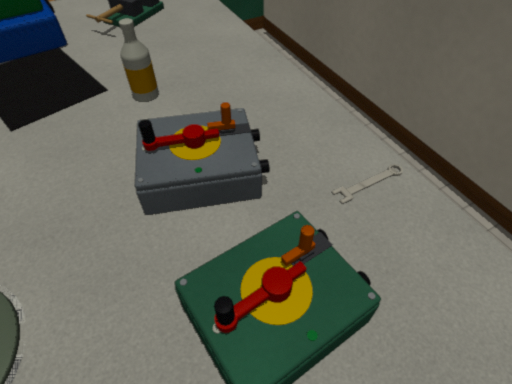

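The green box is on the right in the top view: hub at about (386,236), orange knob top (370,188), black grip top (404,295), green dot (428,232). The grey box is on the left. The side view agrees.

```bash
cat > h.py <<'E'
import cv2,numpy as np,pickle
def cam(f):
    R=cv2.Rodrigues(np.array(f['rvec']))[0];F=192/np.tan(np.radians(f['fovy']/2));return R,np.array(f['tvec']),F
def ray(f,uv):
    R,t,F=cam(f);c=-R.T@t;d=R.T@np.array([(uv[0]-f['cx'])/F,(uv[1]-f['cy'])/F,1]);return c,d/np.linalg.norm(d)
def plane(f,uv,z):
    c,d=ray(f,uv);return c+d*(z-c[2])/d[2]
def tri(fa,a,fb,b):
    A=0;B=0;r=[ray(fa,a),ray(fb,b)]
    for c,d in r:
        P=np.eye(3)-np.outer(d,d);A=A+P;B=B+P@c
    x=np.linalg.solve(A,B);return x,[np.linalg.norm((np.eye(3)-np.outer(d,d))@(x-c)) for c,d in r]
def proj(f,p):
    R,t,F=cam(f);q=R@np.array(p)+t;return q[:2]/q[2]*F+[f['cx'],f['cy']]
E
python3 - <<'E'
from h import *
d=pickle.load(open('f0.pkl','rb'));t=d['top'];s=d['side']
print('camera pos',[ -cam(f)[0].T@cam(f)[1] for f in(t,s)])
for n,a,b in(('hub',(386,236),(278,281)),('knob',(370,188),(307,231)),('grip',(404,295),(223,304)),('dot',(428.5,232),(312,336))):
    print(n,tri(t,a,s,b))
# lid by mask in top view
hsv=cv2.cvtColor(t['pixels'],cv2.COLOR_RGB2HSV)
for n,z in(('scr TL',(319.5,177)),('scr TR',(422,169)),('scr BR',(444,300)),('scr BL',(335,311))):print(n,plane(t,z,.09))
m=cv2.inRange(hsv,(20,150,100),(32,255,255));m[:,:300]=0
e=cv2.fitEllipse(cv2.convexHull(cv2.findNonZero(m)));print('disc',e,plane(t,e[0],.09))
print('hub',plane(t,(386,236),.12),'knob',plane(t,(370,188),.155),'grip',plane(t,(404,295),.155))
print('grey hub',plane(t,(156.5,222),.12),'grey grip',plane(t,(133,278),.155),'grey right corner',plane(t,(243,178),.09),plane(t,(193,313),.09))
E
```

```text
camera pos [array([0.46616879, 0.02508657, 0.7131212 ]), array([ 0.36939993, -0.36730991,  0.57122043])]
hub (array([ 0.50240196, -0.18466381,  0.11613124]), [np.float64(0.0006570920132282449), np.float64(0.0006570920132282917)])
knob (array([ 0.57002277, -0.15194173,  0.14945402]), [np.float64(0.0005151863265575896), np.float64(0.0005151863265571476)])
grip (array([ 0.4174801 , -0.19313522,  0.15311368]), [np.float64(0.0003025069753637423), np.float64(0.0003025069753637036)])
dot (array([ 0.51038347, -0.26369991,  0.08864936]), [np.float64(0.00037461018893226354), np.float64(0.0003746101889325118)])
scr TL [ 0.59865222 -0.08772677  0.09      ]
scr TR [ 0.61507701 -0.25941599  0.09      ]
scr BR [ 0.40464734 -0.28055275  0.09      ]
scr BL [ 0.38667627 -0.10828949  0.09      ]
disc ((379.5939025878906, 237.07400512695312), (62.13994598388672, 65.90435791015625), 138.82492065429688) [ 0.50148614 -0.18313246  0.09      ]
hub [ 0.50154557 -0.18307653  0.12      ] knob [ 0.56949002 -0.15040554  0.155     ] grip [ 0.41735205 -0.19232525  0.155     ]
grey hub [0.518278   0.16775339 0.12      ] grey grip [0.43682082 0.18727074 0.155     ] grey right corner [0.59491567 0.03825475 0.09      ] [0.3819475  0.11100911 0.09      ]
```

Emit:
jog_arm --pt "0 0 0 0.9 0" --pt "0 0 0 0.9 0" --pt "0 0 0 0.9 0" --pt "0.9 -0.95 0 0 0" --pt "0.9 -0.95 0 0 0" --pt "0.9 -0.95 0 0 0" --pt "0.9 -0.95 0 0 0" --pt "0.9 -0.95 0 0 0" --pt "0.9 -0.95 0 0 0" --pt "0.9 -0.95 0 0 0" --pt "0.9 -0.95 0 0 0" --pt "0.9 -0.95 0 0 0" --newtons 20

```text
clock: 1.3
position: [0.4116, -0.3124, 0.2312]
tool_rot: [-3.142, 0.0, 0.102]
force: [1.1, -2.1, -0.1]
grip_width: -0.0002
finger_force: 0.0
```

Emit:
jog_arm --pt "0.9 -0.95 0 0 0" --pt "0.9 -0.95 0 0 0" --pt "0.9 -0.95 0 0 0" --pt "0.9 -0.95 0 0 0" --pt "0 0 0 0 0" --pt "0 0 0 0 0" --pt "0 0 0 0 0"

```text
clock: 2.0
position: [0.5062, -0.1903, 0.2311]
tool_rot: [3.141, 0.001, 0.101]
force: [-0.3, 0.2, 0.2]
grip_width: -0.0
finger_force: 0.0
```

Emit:
jog_arm --pt "0.57 -0.51 0 0 0" --pt "0.57 -0.51 0 0 0" --pt "0 0 0 0 0" --pt "0 0 0.8 0 0" --pt "0 0 0.8 0 0" --pt "0 0 0.8 0 0" --pt "0 0 0.8 0 0" --pt "0 0 0 0 0" --pt "0 0 0 0 0"

```text
clock: 2.9
position: [0.5374, -0.1564, 0.1358]
tool_rot: [3.141, 0.001, 0.101]
force: [0.2, 0.5, -0.0]
grip_width: -0.0002
finger_force: 0.0
```

```bash
python3 - <<'E'
from workcell import bot
import cv2,pickle
d={n:bot.grab_frame(n) for n in('top','side')};pickle.dump(d,open('f1.pkl','wb'))
cv2.imwrite('pics/c1.png',cv2.hconcat([cv2.resize(d['top']['pixels'][120:340,290:500,::-1],(400,420)),cv2.resize(d['side']['pixels'][150:370,160:370,::-1],(400,420))]))
E
```

```text
(no output)
```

View pics/c1.png

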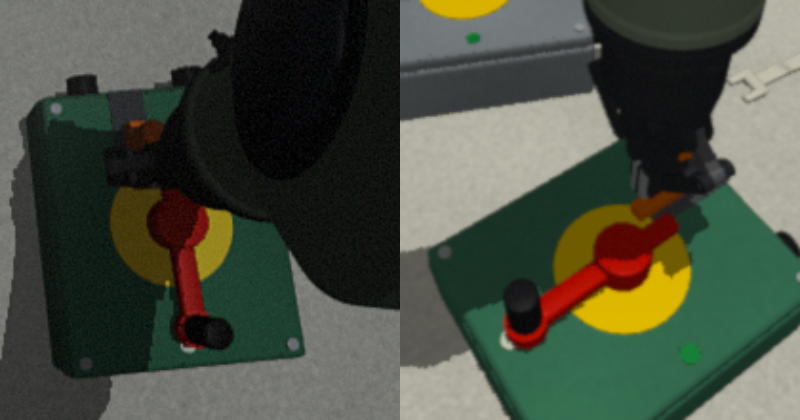

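The closed fingers stand just in front of the orange knob and nothing is touched. In the crop, the knob in the top view is at about (147,135). I'll push it back now.

Emit:
jog_arm --pt "0 0 0.15 0 0" --pt "0.3 0 0 0 0" --pt "0.3 0 0 0 0" --pt "0.3 0 0 0 0" --pt "0.3 0 0 0 0" --pt "0.25 0 0 0 0" --pt "0.1 0 0 0 0" --pt "0 0 0 0 0" --pt "0 0 0 0 0"

```text
clock: 3.9
position: [0.5822, -0.151, 0.1305]
tool_rot: [-3.141, 0.004, 0.101]
force: [-15.5, -1.2, 11.1]
grip_width: 0.0
finger_force: 8.1
```

Emit:
jog_arm --pt "-0.5 0 0 0 0" --pt "-0.5 0 0 0 0" --pt "0 0 -1 0 0" --pt "0 0 -1 0 0" --pt "0 0 -0.3 0 0" --pt "-1 0.2 0 0 0" --pt "-1 0.2 0 0 0" --pt "-1 0.2 0 0 0" --pt "-1 0.2 0 0 0" --pt "-0.3 0 0 0 0.5" --pt "0 0 0 0 0.5" --pt "0 0 0 0 0.5"

```text
clock: 5.1
position: [0.4295, -0.1905, 0.1999]
tool_rot: [-3.142, -0.001, 0.102]
force: [0.4, 0.5, -0.0]
grip_width: 0.0421
finger_force: 0.0
```

```bash
python3 - <<'E'
from workcell import bot
import cv2,pickle
d={n:bot.grab_frame(n) for n in('top','side')};pickle.dump(d,open('f2.pkl','wb'))
cv2.imwrite('pics/c2.png',cv2.hconcat([cv2.resize(d['top']['pixels'][120:340,290:500,::-1],(400,420)),cv2.resize(d['side']['pixels'][150:370,160:370,::-1],(400,420))]))
E
```

```text
(no output)
```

View pics/c2.png

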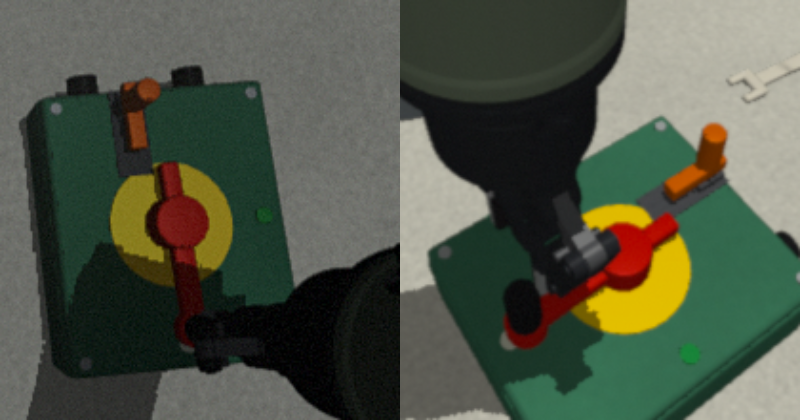

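The catch is fully back (crop, top view, knob at (147,92)) and the handle is still at off. Next I'll straddle the grip.

Emit:
jog_arm --pt "-0.41 0.03 0 0 0.55" --pt "0 0 0 0 0.55" --pt "0 0 0.8 0 0.55" --pt "0 0 0.8 0 0.55" --pt "0 0 0.8 0 0.55" --pt "0 0 0 0 0.55" --pt "0 0 0 0 0.32" --pt "0 0 0 0 0.32" --pt "0 0 0 0 0.32"

```text
clock: 6.1
position: [0.4166, -0.1932, 0.1288]
tool_rot: [3.141, -0.001, 0.102]
force: [0.1, -0.3, 0.4]
grip_width: 0.0275
finger_force: 0.0
```

Emit:
jog_arm --pt "0.01 0.227 0 -1 0.32" --pt "0.01 0.227 0 -1 0.32" --pt "0.01 0.227 0 -1 0.32" --pt "0.01 0.227 0 -1 0.32" --pt "0.01 0.227 0 -1 0.32" --pt "0.01 0.227 0 -1 0.32" --pt "0.01 0.227 0 -1 0.32" --pt "0.01 0.227 0 -1 0.32" --pt "0.01 0.227 0 -1 0.32" --pt "0.01 0.227 0 -1 0.32"

```text
clock: 7.1
position: [0.4485, -0.2509, 0.1285]
tool_rot: [3.141, -0.0, 0.905]
force: [-1.7, 3.9, 0.9]
grip_width: 0.0273
finger_force: 1.8
```

Emit:
jog_arm --pt "0.01 0.227 0 -1 0.32" --pt "0.01 0.227 0 -1 0.32" --pt "0.01 0.227 0 -1 0.32" --pt "0.01 0.227 0 -1 0.32" --pt "0.01 0.227 0 -1 0.32" --pt "0.01 0.227 0 -1 0.32" --pt "0.01 0.227 0 -1 0.32" --pt "0.01 0.227 0 -1 0.32" --pt "0.01 0.227 0 -1 0.32" --pt "0 0.15 0 0 0.32" --pt "0 0 0 0 0.32" --pt "0 0 0 0 0.32"

```text
clock: 8.3
position: [0.5102, -0.2688, 0.1281]
tool_rot: [3.141, 0.0, 1.62]
force: [-0.4, 1.1, 0.6]
grip_width: 0.0274
finger_force: 0.0
```

Emit:
jog_arm --pt "0 0.12 0 0 0.32" --pt "0 0.08 0 0 0.32" --pt "0 0 0 0 0.32" --pt "0 0 0 0 0.32"

```text
clock: 8.7
position: [0.5131, -0.2691, 0.1276]
tool_rot: [-3.135, 0.0, 1.62]
force: [-21.4, 0.0, 15.0]
grip_width: 0.0275
finger_force: 10.6
```

Emit:
jog_arm --pt "0 -0.1 0 0 0.32" --pt "0 0 0 0 0.55" --pt "0 0 0 0 0.55" --pt "0 0 0 0 0.55" --pt "0 0 -0.7 0 0.55" --pt "0 0 -1 0 0.55" --pt "0 0 -1 0 0.55" --pt "0 0 -1 0 0.55" --pt "-1 0 0 0 0.55" --pt "-1 0 0 0 0.55" --pt "-1 0 0 0 0.55" --pt "0 0 0 0 0.55"

```text
clock: 9.9
position: [0.5168, -0.3627, 0.2382]
tool_rot: [-3.141, 0.001, 1.617]
force: [-1.4, 0.1, -0.1]
grip_width: 0.0471
finger_force: 0.0
```

```bash
python3 - <<'E'
from workcell import bot
import cv2,pickle
d={n:bot.grab_frame(n) for n in('top','side')};pickle.dump(d,open('f3.pkl','wb'))
cv2.imwrite('pics/c3.png',cv2.hconcat([cv2.resize(d['top']['pixels'][120:340,290:500,::-1],(400,420)),cv2.resize(d['side']['pixels'][150:384,160:370,::-1],(400,420))]))
E
```

```text
(no output)
```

View pics/c3.png

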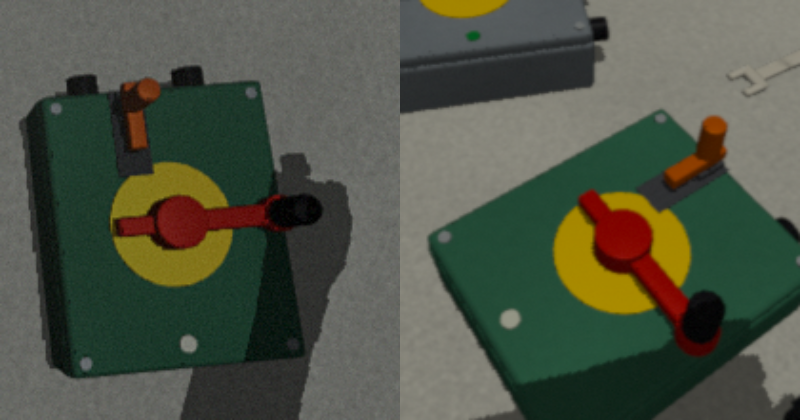

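The handle covers the green dot, with the grip at (297,210) in the top crop. The catch is fully back and the arm is clear.

```bash
python3 -c "
from workcell import bot
print(bot.job_done())"
```

```text
the job is handed in; nothing more can be done
None
```

The drill press is switched on: the orange catch is fully back, the red handle is turned to its on stop, the arm is clear, the grinder's box was not touched, and the job is handed in (no verdict came back).

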